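# Open the dust-extraction air gate to its third notch

### The job

Two air gates of the dust extractor stand on the bench; each lever clicks along six marked notches, the shut one at the end farthest from you. Push the lever that ends in a flat upright paddle (not the one with the ball) towards you, the open way, with your fingertips until it has clicked into the third notch after shut, so with three clicks counted from shut, and let it rest there. Do not run past that notch, do not take the paddle between your fingers, leave the ball lever alone and do not disturb the things standing about.

Things in the scene. Friction and masses are not known exactly. Their poses are not given: they have to be found in the camera images.
- paddle_gate: The air gate to set: fixed grey metal box 80 x 130 mm (foot flange 104 x 146 mm), bright cover 52 mm above the bench, grey hose spigots reaching 70 mm from its middle along x both ways. Origin: centre of its underside. z up; y along the slot, from the shut end (-y) to the open end (+y, roughly towards the robot, within 0.3 rad). The two gates may swap places.
- paddle_shut_mark (a point): Point on the paddle gate's cover, in the slot's middle line at the shut notch (gate x 0, y -40 mm, z 52 mm). Six pairs of black marks beside the slot show the notches, 16 mm apart: gate y -40 (shut), -24, -8, +8 (third after shut), +24, +40 mm. Same on the other gate.
- paddle_lever (a joint): Travel of the paddle lever along gate +y, m: notches at 0 (shut), 0.016, 0.032, 0.048 (third after shut), 0.064, 0.080; stops 2 mm beyond both ends. Starts between 0 and 0.020. It takes about 5 N to leave a notch; the resistance fades over 8 mm, then the lever snaps forward by itself into the next notch, to within 1 mm. In a slow push it does not skip a notch.
- paddle_mid (a point): Middle of the paddle, 78 mm above the bench, moving with the lever (gate x 0, y -40 mm + travel). The black upright paddle is 40 mm wide across the slot, 12 mm thick along it and spans 60 to 96 mm above the bench; the face to push lies 6 mm towards -y. Below it is a carriage plate of 30 x 22 mm, its top 57 mm above the bench. Axes as the gate's.
- ball_gate: The other air gate, with the same box as the paddle gate (same sizes, axes and turn limits). To be left alone.
- ball_lever (a joint): Travel of the other gate's lever, in m, same notches; starts in the shut notch (0) and must stay there.
- ball_mid (a point): Centre of the black ball, 26 mm in diameter, on the other gate's lever, 79 mm above the bench.
- lever_press: Fixed eyelet press standing beyond and between the gates, 0.32 m high. Mind its lever with a round knob: it reaches out towards the robot over the bench, the knob's centre about 0.10 m nearer the robot in x than this origin, 0.30 m above the bench. Not part of the job.
- leaf_lamp_a: Fixed desk lamp right of the gates, its stem and leaf shaped glass shade 0.13 to 0.34 m above the bench; the shade hangs out from the stem about 0.2 m towards the robot and to the right. A second such lamp stands 0.16 m further right. Arm and gripper must go round or over them. Not part of the job.
- bead_jar: Loose clear jar with black lid, 48 mm in diameter, 56 mm high, between the gates. Origin under its centre. To be left standing.
- button_tin: Loose round tin, 61 mm in diameter, 30 mm high, beyond the gates. Origin under its centre. To be left where it is.
- tape_roll: Loose roll of black tape lying flat, 58 mm in diameter, 19 mm high, beyond the left gate. Origin under its centre. To be left where it is.
- clay: Loose block of green modelling clay, 45 x 62 x 24 mm, right of the gates. Origin under its centre. To be left where it is.
- measure: Loose tape measure lying flat, 80 x 73 x 31 mm, beyond the gates on the left. Origin under its centre. To be left where it is.

How it is judged (in metres and radians):
On the way:
1. the paddle lever has been pushed past the second notch's near side (value of joint paddle_lever above 0.029 m).
At the end, for the whole second after the job is handed in: The paddle lever rests in the third notch after shut (travel 48 mm, within 4 mm), the ball lever is still in its shut notch (travel under 6 mm), and every loose thing is within 30 mm of where it stood (value of joint paddle_lever between 0.044 and 0.052 m and not (velocity of joint paddle_lever above 0.01 m/s) and not (velocity of joint paddle_lever below -0.01 m/s) and value of joint ball_lever below 0.006 m and distance of each of bead_jar, button_tin, tape_roll, clay, measure from where it was at the start of the episode below 0.03 m); the robot touches nothing.
It fails at once if the paddle lever ran past the third notch (travel over 57 mm) (value of joint paddle_lever above 0.057 m).
It fails at once if the paddle was gripped (fingers press both of its broad faces, or both of its narrow ends, at once, over 1.5 N each) ((contact force between the fingers and paddle_lever_c0 above 1.5 N and contact force between the fingers and paddle_lever_c2 above 1.5 N) or (contact force between the fingers and paddle_lever_c1 above 1.5 N and contact force between the fingers and paddle_lever_c3 above 1.5 N)).
It fails at once if the ball lever was moved out of its shut notch (value of joint ball_lever above 0.009 m).
It fails at once if a loose thing standing about was lifted or shifted by more than 30 mm (distance of any of bead_jar, button_tin, tape_roll, clay, measure from where it was at the start of the episode above 0.03 m).
It also fails if it takes over 48 s, if anything falls off the work surface, if the arm or the gripper's body presses on something with over 40 N, if the wrist force passes 120 N, or if a joint passes its speed limit or range.

### The arm

A 6-joint arm with a two-finger parallel gripper is mounted at the origin on the work surface; the furniture and walls round the work are solid. World frame = base frame: x ahead of the robot, y to its left, z up, the work surface at z = 0. Lengths are in mm, angles in rad, forces in N, time in s.
With the tool pointing down it reaches from about 275 to 750 mm from the base axis. Payload 10.2 kg.
Tool frame: the origin (TCP) lies at the very end of the fingers, on their centre line; the grasp point (between the pads) lies 19 mm behind it; z points along the fingers, y is the line along which they close (so a half turn about z gives the same grasp; the last joint's range is limited). The gripper opens to 85 mm and grips with 20 to 120 N. Pads are 22 mm wide; open, the fingers measure 114 mm over their backs; the gripper's body (76 mm by 85 mm) begins 54 mm behind the grasp point. The pads swing forward as they close: fully open they stand 13 mm farther back than shut.
Start: joints at [-0.223, 0.313, 1.498, -0, 1.331, -0.223], TCP at [525.006, -0.013, 231.294] pointing down, gripper open.
Joint ranges: [-2.94, 2.94], [-0.97, 2.17], [0.19, 2.56], [-1.23, 4.37], [0.02, 3.11], [-2.88, 2.88]. Speed limits (rad/s): [2.39, 2.39, 3.01, 3.14, 3.14, 3.14].

### API

Orientations are given as a unit quaternion [w, x, y, z].
In Python, from rig import * gives the robot as it stands. The module is installed in compiled form; this text tells all that it offers.
- The arm moves only by the shell command python3 -m crank 'ROWS' [FORCE]. ROWS is JSON, a list that holds one entry, the list of rows, each a list of 7 numbers: the shift along the tool's x, y, z in units of 25 mm (1.0 is 25 mm), then the turn, a rotation vector about the tool's x, y, z in units of 8 degrees (1.0 is 8 degrees), then the finger opening in mm, from 0 to 85.4. A call has exactly 8 rows; each row shifts and turns the commanded pose from where the row before left it, along the tool's axes as they then stand; what a row does not reach is not made up. A row lasts 1/10 s, in which the tool goes at most 50 mm and 8.59 degrees, less where a joint would pass 70% of its speed; a pose out of reach is approached as far as the arm can. A call is refused whole if a number of a shift passes 1 or a number of a turn 1, either way. A call with a gripper value outside its range is refused whole. The fingers move at their own pace and stop on an object; FORCE is the grip in N (left out, the last holds). Time passes only in rows, so rows that do not move let the fingers close, or fill a call up. It gives the time, the measured TCP pose, the force, the opening and the grip force at its end, in the units of the state.
- sense(): the state, without advancing time (a new reading comes with each control period).
- capture(name): name is "scene" or "side" or "wrist"; returns the picture (384x512x3 uint8, blue, green, red); there is no depth.
- camera_model(name): a dict with "fx", "fy", "cx", "cy" (pixels), "world_from_camera" (4x4, takes a point from camera to world coordinates); the wrist camera has in their place "T_tool_cam" (4x4, takes a point from camera to tool coordinates, whose origin is the TCP and whose axes are the flange's). Camera axes: x right, y up, looking along -z (the intrinsics and any distortion apply to the point x, -y, -z); pixel columns grow to the right and rows downward; lengths in mm; the calibration is good to about 2 mm. The wrist camera is an equidistant fisheye: a pixel r from the principal point sees the ray r / f radians off the axis. A picture is of the moment at which its call begins: read the wrist's pose just before it. camera_model takes no time and is no camera call.
- finish_job(): hands the job in; it is judged then, once.
The state is a dict: "time_s": time; "joints": joint angles; "dq": joint speeds; "tau": joint torques, N m; "eef_pos": TCP position; "ee_rot": TCP orientation; "force": force on the tool from outside, world axes, zero at the start; "wrist_torque": the same for the moment, N m; "grip_width": opening from 0.0 (shut) to 1.0 (fully open); "grip_force": force on a finger pad.
Only numpy, scipy, OpenCV 4.12 (cv2) and the standard library are available. Lean on these libraries where they do the work, as an engineer would, in place of code of your own. Each camera call takes 0.05 s, during which the arm holds its last target. There are 200 camera calls.

## Working session

There is one attempt and no reset: what is moved stays moved. The work goes in short steps, Python scripts to look and compute and a shell command to move; the robot and the scene stay as the last step left them, time stands still between calls to the robot, and variables do not carry over. Pictures are saved under pics/ and viewed, at most 10 in all, crops included, and the job is handed in when it is done.

```bash
mkdir -p pics; python3 - <<'E'
from rig import *
import cv2,numpy as np
s=sense();print(s)
a=capture("scene");b=capture("side");c=capture("wrist")
for n,i in zip(("scene","side","wrist"),(a,b,c)): cv2.imwrite(f"pics/{n}0.png",i)
cv2.imwrite("pics/all.png",cv2.resize(np.hstack([a,b]),(800,300)))
for n in("scene","side","wrist"):print(n,camera_model(n))
E
```

```text
{'time_s': 0.0, 'joints': array([-2.23404693e-01,  3.13417215e-01,  1.49841535e+00,  4.07725143e-06,
        1.33099321e+00, -2.23391941e-01]), 'dq': array([ 0.00061589,  0.00022125, -0.00011123,  0.00086404, -0.0011745 ,
       -0.0007616 ]), 'tau': array([-5.78409599e-04, -4.12261176e+01, -2.59742296e+01, -3.58453699e-04,
        4.11797926e-03, -1.23038126e-05]), 'eef_pos': array([5.24752224e+02, 4.27013322e-02, 2.30760031e+02]), 'ee_rot': array([-5.22781264e-04,  7.07111499e-01,  7.07101795e-01, -3.26875840e-04]), 'force': array([-0.80456919, -0.88589595,  0.62772185]), 'wrist_torque': array([-0.00876325,  0.0223739 , -0.00063048]), 'grip_force': 0.0, 'grip_width': 1.0015872405076254}
scene {'fx': 396.6641265386897, 'fy': 396.6641265386897, 'cx': 258.3523569211862, 'cy': 189.5181689269026, 'world_from_camera': array([[ 7.97228780e-01,  4.56570300e-01, -3.94930164e-01,
         8.71662990e+01],
       [-6.03617051e-01,  6.12138004e-01, -5.10816523e-01,
        -4.69455436e+02],
       [ 8.52810949e-03,  6.45624214e-01,  7.63607652e-01,
         7.68185472e+02],
       [ 0.00000000
[... 299 characters left out ...]
6e-01, -3.63095240e-01,  9.04202192e-01,
         1.11196943e+03],
       [-1.10213223e-02,  9.28863901e-01,  3.70257187e-01,
         3.51161872e+02],
       [ 0.00000000e+00,  0.00000000e+00,  0.00000000e+00,
         1.00000000e+00]])}
wrist {'fx': 297.3186396354542, 'fy': 297.3186396354542, 'cx': 260.6749067612821, 'cy': 191.900937919222, 'T_tool_cam': array([[-5.37847078e-04,  9.48186129e-01,  3.17714929e-01,
         8.01078658e+01],
       [ 9.99999246e-01,  8.60584381e-04, -8.75462481e-04,
        -6.79717423e-01],
       [-1.10352189e-03,  3.17714218e-01, -9.48185877e-01,
        -1.43444614e+02],
       [ 0.00000000e+00,  0.00000000e+00,  0.00000000e+00,
         1.00000000e+00]])}
```

View pics/scene0.png

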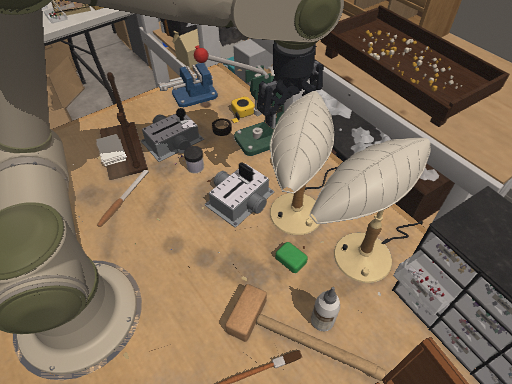

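View pics/wrist0.png

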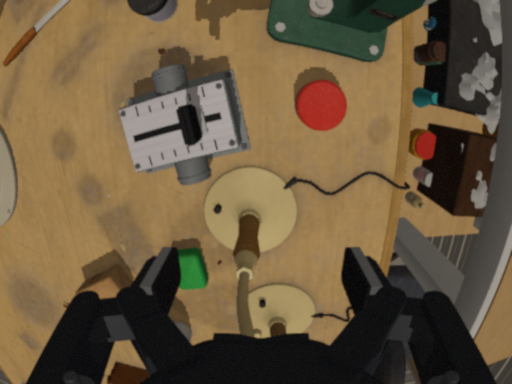

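View pics/side0.png

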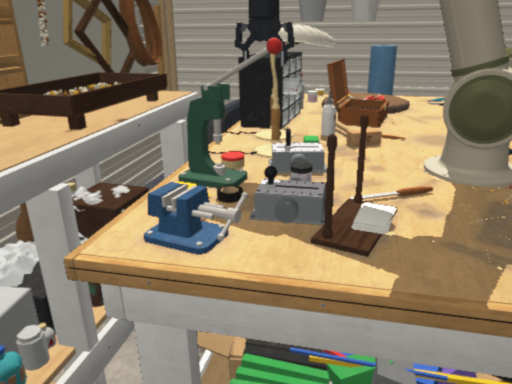

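The scene view shows the paddle gate on the right (about 240,190), with the ball gate at (170,130) and the lamps right of it. The wrist view shows the paddle gate at (185,125), its paddle at (190,125), with the shut end to the right (+x). The side view shows the press lever with its knob at (274,46).

```bash
cat > h.py <<'E'
from rig import *
import cv2,numpy as np
from scipy.spatial.transform import Rotation as R
def ray(name,u,v,s=None):
    m=camera_model(name);x=(u-m["cx"])/m["fx"];y=(v-m["cy"])/m["fy"]
    if name=="wrist":
        r=np.hypot(x,y);k=np.sin(r)/r if r>1e-9 else 1
        d=np.array([x*k,-y*k,-np.cos(r)])
        T=np.eye(4);q=s["ee_rot"];T[:3,:3]=R.from_quat(np.r_[q[1:],q[0]]).as_matrix();T[:3,3]=s["eef_pos"]
        T=T@m["T_tool_cam"]
    else: d=np.array([x,-y,-1]);T=m["world_from_camera"]
    return T[:3,3],T[:3,:3]@d
def onz(name,u,v,z,s=None):
    o,d=ray(name,u,v,s);return o+d*(z-o[2])/d[2]
E
python3 - <<'E'
from h import *
s=sense()
im=cv2.imread("pics/wrist0.png")[60:190,110:260]
cv2.imwrite("pics/c1.png",cv2.resize(im,None,fx=5,fy=4.6*5/4.6/1.09,interpolation=cv2.INTER_CUBIC)[:600])
for n,u,v,z in [("clay",192,270,24),("lampbase",252,210,10),("stemtop",245,265,200),("tin",322,105,30)]: print(n,onz("wrist",u,v,z,s).round())
for n,u,v,z in [("shadetip",285,190,150),("shadetop",315,95,330),("knob",201,55,300),("ball",180,115,79),("jar",194,152,56),("paddle",246,172,78)]: print(n,onz("scene",u,v,z).round())
print("knob side",onz("side",274,46,300).round())
E
```

```text
clay [ 426. -155.   24.]
lampbase [513. -67.  10.]
stemtop [513. -31. 200.]
tin [595.  71.  30.]
shadetip [450. -89. 150.]
shadetop [532. -59. 330.]
knob [460. 222. 300.]
ball [433. 328.  79.]
jar [400. 205.  56.]
paddle [453.  53.  78.]
knob side [470. 147. 300.]
```

View pics/c1.png

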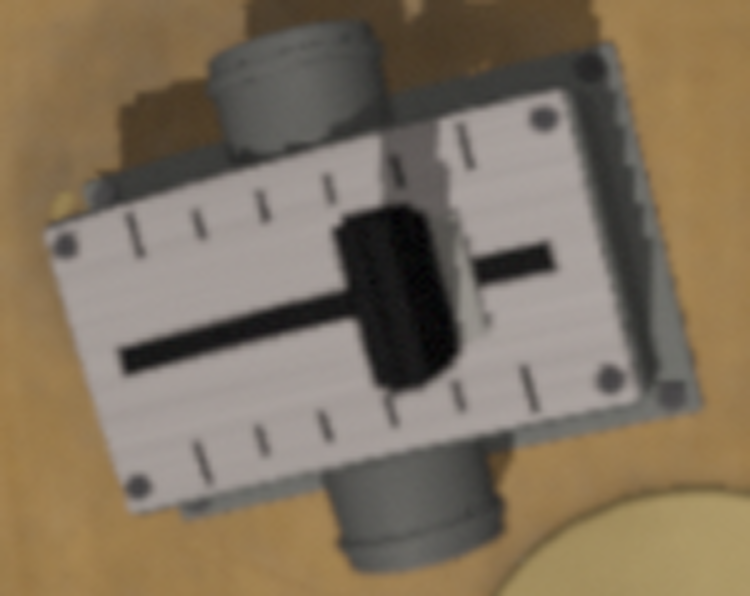

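The crop shows the six mark pairs, with shut at the right end. The black paddle sits near the second mark pair from the right, and the carriage plate shows to its right at about x 465-490.

```bash
python3 - <<'E'
from h import *
s=sense();s["eef_pos"]=np.array([524.75,.04,230.76])
P=lambda u,v,z:onz("wrist",110+u/5,60+v/(596/130),z,s)
top=[(466,146),(398,170),(329,189),(263,206),(199,224),(135,235)]
bot=[(530,388),(460,396),(391,411),(325,426),(263,441),(204,463)]
M=np.array([(P(*a,52)+P(*b,52))/2 for a,b in zip(top,bot)])
t=np.arange(6)*16-40
c=np.polyfit(t,M[:,:2],1);print("center",c[1],"ydir",c[0],"yaw of y vs -x",np.degrees(np.arctan2(-c[0][1],-c[0][0])),np.linalg.norm(c[0]))
y=c[0]/np.linalg.norm(c[0]);x=np.array([y[1],-y[0]])
def loc(p):d=p[:2]-c[1];return (d@x).round(1),(d@y).round(1)
for n,u,v,z in [("paddle top L up",338,228,96),("top L lo",375,385,96),("plate R up",460,235,57),("plate R lo",488,322,57)]:print(n,loc(P(u,v,z)))
def tri(a,b):
    (o,d),(p,e)=ray("scene",*a),ray("side",*b)
    k=np.linalg.lstsq(np.c_[d,-e],p-o,rcond=None)[0];A,B=o+k[0]*d,p+k[1]*e
    return ((A+B)/2).round(),np.linalg.norm(A-B).round(1)
print("knob",tri((201,55),(274,46)))
E
```

```text
center [429.48246491  47.97871622] ydir [-0.98008517 -0.21296706] yaw of y vs -x 12.259474495988123 1.0029565810462562
paddle top L up (np.float64(17.3), np.float64(-20.1))
top L lo (np.float64(-16.6), np.float64(-18.7))
plate R up (np.float64(9.6), np.float64(-34.9))
plate R lo (np.float64(-11.9), np.float64(-35.9))
knob (array([456., 215., 304.]), np.float64(0.7))
```

```bash
python3 - <<'E'
from h import *
def at(name,u,v,ax,val):
    o,d=ray(name,u,v);return (o+d*(val-o[ax])/d[ax]).round()
for px in [(318,18),(300,40),(295,60)]:
    print(px,"y-113:",at("scene",*px,1,-113),"y0:",at("scene",*px,1,0))
print("side flange top, y=0",at("side",263,2,1,0), "fingertip",at("side",240,50,1,0))
a=cv2.imread("pics/side0.png")[0:160,220:350];b=cv2.imread("pics/scene0.png")[60:260,200:400]
cv2.imwrite("pics/c2.png",np.hstack([cv2.resize(a,(390,480),interpolation=2),cv2.resize(b,(400,480),interpolation=2)]))
E
```

```text
(318, 18) y-113: [ 458. -113.  517.] y0: [575.  -0. 437.]
(300, 40) y-113: [ 429. -113.  495.] y0: [538.   0. 409.]
(295, 60) y-113: [ 423. -113.  468.] y0: [530.   0. 372.]
side flange top, y=0 [526.   0. 393.] fingertip [587.   0. 283.]
```

View pics/c2.png

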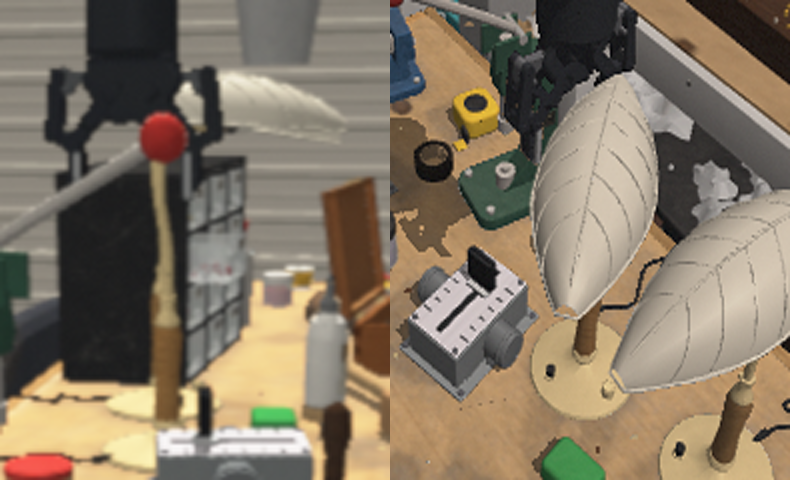

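```bash
python3 - <<'E'
from h import *
def tri(a,b):
    (o,d),(p,e)=ray("scene",*a),ray("side",*b)
    k=np.linalg.lstsq(np.c_[d,-e],p-o,rcond=None)[0];A,B=o+k[0]*d,p+k[1]*e
    return ((A+B)/2).round(),np.linalg.norm(A-B).round(1)
print("tipA",tri((289,189),(334,43)),"tipB",tri((314,221),(334,43)))
def at(name,u,v,ax,val):
    o,d=ray(name,u,v);return (o+d*(val-o[ax])/d[ax]).round()
for z in(250,300,340):print(z,"left edge",onz("scene",270,150,z).round(),"far end",onz("scene",315,92,z).round(),"right edge",onz("scene",332,130,z).round())
E
```

```text
tipA (array([ 368., -181.,  293.]), np.float64(7.4)) tipB (array([ 368., -246.,  287.]), np.float64(3.8))
250 left edge [431. -59. 250.] far end [620.  24. 250.] right edge [564. -87. 250.]
300 left edge [398. -98. 300.] far end [569. -23. 300.] right edge [ 518. -124.  300.]
340 left edge [ 371. -130.  340.] far end [528. -62. 340.] right edge [ 481. -154.  340.]
```

The crops show lamp A's shade leaning toward the robot from about (524,-60,330) to a tip near (370,-180,290). The press knob is at (456,215,304). Moving over behind the paddle at y≈64 keeps clear of both.

```bash
python3 -m crank '[[[0.64,-0.22,0,0,0,0,0],[0.64,-0.22,0,0,0,0,0],[0.64,-0.22,0,0,0,0,0],[0.64,-0.22,0,0,0,0,0],[0,0,0,0,0,-0.77,0],[0,0,0,0,0,-0.77,0],[0,0,0,0,0,0,0],[0,0,0,0,0,0,0]]]' 20
python3 -m crank '[[[0,0,0.7,0,0,0,0],[0,0,0.7,0,0,0,0],[0,0,0.7,0,0,0,0],[0,0,0.7,0,0,0,0],[0,0,0,0,0,0,0],[0,0,0,0,0,0,0],[0,0,0,0,0,0,0],[0,0,0,0,0,0,0]]]'
python3 - <<'E'
from h import *
s=sense();print(s["eef_pos"],s["ee_rot"],s["grip_width"],s["joints"])
b=capture("wrist");a=capture("scene")
cv2.imwrite("pics/w1.png",b);cv2.imwrite("pics/s1.png",a);cv2.imwrite("pics/m1.png",np.vstack([a[:250,130:460],]) if 0 else cv2.resize(np.hstack([a,b]),(800,300)))
E
```

```text
time_s: 0.95
eef_pos: [502.7, 64.7, 231.3]
ee_rot: [-0.0, 0.628, 0.778, 0.0]
force: [-0.8, -0.4, 0.3]
grip_width: -0.002
grip_force: 0.0
time_s: 1.75
eef_pos: [503.4, 64.0, 162.2]
ee_rot: [0.001, 0.627, 0.779, 0.0]
force: [0.3, 0.7, -0.6]
grip_width: 0.002
grip_force: 0.0
[503.3748558   64.00103957 162.16019058] [6.43228567e-04 6.27299237e-01 7.78777939e-01 4.18431151e-04] 0.0021399479291175035 [-1.04788420e-01  3.40129323e-01  1.65038163e+00  5.79586542e-06
  1.14954701e+00 -3.19425841e-01]
```

View pics/m1.png

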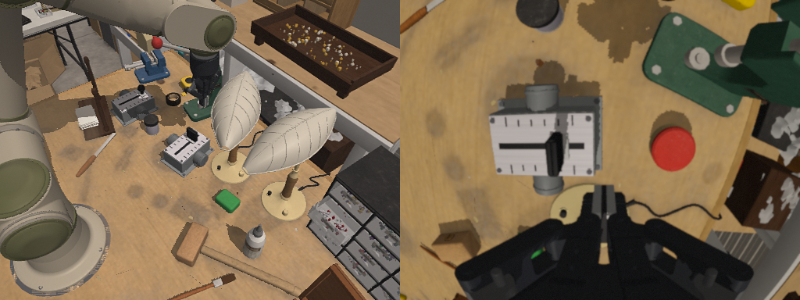

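The wrist camera shows the closed fingertips beyond the paddle gate, with the tool axis aligned to the slot. In the scene view the arm is clear of the lamp. I'll descend to about z 80.

```bash
python3 -m crank '[[[0,0,0.5,0,0,0,0],[0,0,0.5,0,0,0,0],[0,0,0.4,0,0,0,0],[0,0,0.4,0,0,0,0],[0,0,0,0,0,0,0],[0,0,0,0,0,0,0],[0,0,0,0,0,0,0],[0,0,0,0,0,0,0]]]'
python3 - <<'E'
from h import *
a=capture("scene");b=capture("side")
cv2.imwrite("pics/m2.png",np.hstack([cv2.resize(a[:250,150:400],(400,400),interpolation=2),cv2.resize(b[:220,180:400],(400,400),interpolation=2)]))
E
```

```text
time_s: 2.65
eef_pos: [503.3, 64.0, 116.7]
ee_rot: [0.0, 0.627, 0.779, 0.0]
force: [-0.2, 0.4, -0.1]
grip_width: -0.001
grip_force: 0.0
```

View pics/m2.png

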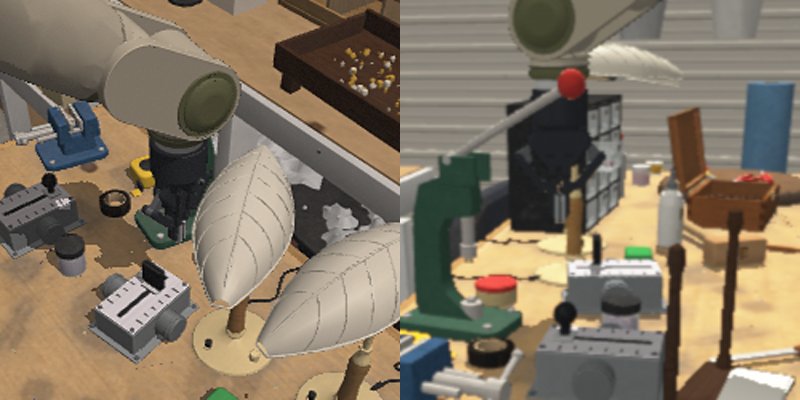

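The scene crop shows the wrist clear of shade A. The side crop shows the tool clear of the press knob. I'll continue down and approach the paddle.

```bash
python3 -m crank '[[[0,0,0.4,0,0,0,0],[0,0,0.4,0,0,0,0],[0,0,0.3,0,0,0,0],[0,0,0.3,0,0,0,0],[0,0,0,0,0,0,0],[0,-0.2,0,0,0,0,0],[0,-0.2,0,0,0,0,0],[0,-0.2,0,0,0,0,0]]]'
python3 -m crank '[[[0,-0.08,0,0,0,0,0],[0,-0.08,0,0,0,0,0],[0,-0.08,0,0,0,0,0],[0,-0.08,0,0,0,0,0],[0,0,0,0,0,0,0],[0,0,0,0,0,0,0],[0,0,0,0,0,0,0],[0,0,0,0,0,0,0]]]'
cat > look.py <<'E'
from h import *
import sys
s=sense();c=np.array([429.5,48.]);y=np.array([-.9771,-.2127]);x=np.array([y[1],-y[0]])
d=s["eef_pos"][:2]-c;print("tcp gate x,y",(d@x).round(1),(d@y).round(1),"z",s["eef_pos"][2].round(1),"F along push",(s["force"][:2]@y).round(1))
cv2.imwrite("pics/%s.png"%sys.argv[1],capture("wrist"))
E
python3 look.py w3
```

```text
time_s: 3.55
eef_pos: [488.0, 60.7, 81.6]
ee_rot: [0.0, 0.627, 0.779, 0.0]
force: [0.8, 0.3, -0.3]
grip_width: -0.001
grip_force: 0.0
time_s: 4.35
eef_pos: [480.6, 59.1, 81.3]
ee_rot: [-0.0, 0.627, 0.779, 0.0]
force: [-0.2, -0.4, 0.2]
grip_width: -0.002
grip_force: 0.0
tcp gate x,y -0.0 -52.3 z 81.3 F along push 0.3
```

View pics/w3.png

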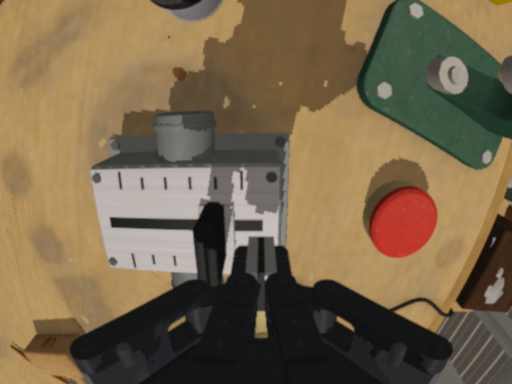

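The wrist view shows the fingertips centred at (262,255), just right of the paddle, whose right edge is at 225. The gap is about 10 mm. I'll advance in small steps.

```bash
python3 -m crank '[[[0,-0.06,0,0,0,0,0],[0,-0.06,0,0,0,0,0],[0,-0.06,0,0,0,0,0],[0,-0.06,0,0,0,0,0],[0,-0.06,0,0,0,0,0],[0,0,0,0,0,0,0],[0,0,0,0,0,0,0],[0,0,0,0,0,0,0]]]'; python3 look.py w4
python3 -m crank '[[[0,-0.04,0,0,0,0,0],[0,-0.04,0,0,0,0,0],[0,-0.04,0,0,0,0,0],[0,0,0,0,0,0,0],[0,0,0,0,0,0,0],[0,0,0,0,0,0,0],[0,0,0,0,0,0,0],[0,0,0,0,0,0,0]]]'; python3 look.py w5
```

```text
time_s: 5.2
eef_pos: [473.3, 57.5, 81.3]
ee_rot: [0.0, 0.627, 0.779, 0.0]
force: [0.6, 0.6, 0.2]
grip_width: 0.002
grip_force: 0.0
tcp gate x,y -0.0 -44.8 z 81.3 F along push -0.7
time_s: 6.05
eef_pos: [470.4, 56.8, 81.3]
ee_rot: [0.0, 0.627, 0.779, 0.0]
force: [3.3, 1.2, -1.0]
grip_width: -0.003
grip_force: 1.6
tcp gate x,y -0.1 -41.8 z 81.3 F along push -3.5
```

```bash
python3 -m crank '[[[0,-0.04,0,0,0,0,0],[0,-0.04,0,0,0,0,0],[0,0,0,0,0,0,0],[0,0,0,0,0,0,0],[0,0,0,0,0,0,0],[0,0,0,0,0,0,0],[0,0,0,0,0,0,0],[0,0,0,0,0,0,0]]]'; python3 look.py w6
python3 -m crank '[[[0,-0.04,0,0,0,0,0],[0,-0.04,0,0,0,0,0],[0,0,0,0,0,0,0],[0,0,0,0,0,0,0],[0,0,0,0,0,0,0],[0,0,0,0,0,0,0],[0,0,0,0,0,0,0],[0,0,0,0,0,0,0]]]'; python3 look.py w7
python3 -m crank '[[[0,-0.04,0,0,0,0,0],[0,-0.04,0,0,0,0,0],[0,0,0,0,0,0,0],[0,0,0,0,0,0,0],[0,0,0,0,0,0,0],[0,0,0,0,0,0,0],[0,0,0,0,0,0,0],[0,0,0,0,0,0,0]]]'; python3 look.py w8
python3 -m crank '[[[0,-0.04,0,0,0,0,0],[0,-0.04,0,0,0,0,0],[0,0,0,0,0,0,0],[0,0,0,0,0,0,0],[0,0,0,0,0,0,0],[0,0,0,0,0,0,0],[0,0,0,0,0,0,0],[0,0,0,0,0,0,0]]]'; python3 look.py w9
```

```text
time_s: 6.9
eef_pos: [468.3, 56.4, 81.3]
ee_rot: [-0.0, 0.627, 0.779, -0.0]
force: [1.1, 0.8, 0.2]
grip_width: -0.003
grip_force: 0.3
tcp gate x,y -0.0 -39.7 z 81.3 F along push -1.3
time_s: 7.75
eef_pos: [466.3, 56.0, 81.3]
ee_rot: [-0.0, 0.627, 0.779, -0.0]
force: [-0.3, 0.3, 0.5]
grip_width: 0.002
grip_force: 0.0
tcp gate x,y -0.0 -37.7 z 81.3 F along push 0.3
time_s: 8.6
eef_pos: [464.4, 55.6, 81.3]
ee_rot: [-0.0, 0.627, 0.779, -0.0]
force: [-0.4, -0.6, -1.0]
grip_width: 0.003
grip_force: 0.0
tcp gate x,y -0.0 -35.7 z 81.3 F along push 0.5
time_s: 9.45
eef_pos: [462.5, 55.1, 81.3]
ee_rot: [-0.0, 0.627, 0.779, -0.0]
force: [1.0, 0.2, -0.4]
grip_width: -0.002
grip_force: 0.0
tcp gate x,y -0.0 -33.7 z 81.3 F along push -1.0
```

```bash
cat > meas.py <<'E'
from h import *
import sys
c=np.array([429.5,48.]);y=np.array([-.9771,-.2127]);x=np.array([y[1],-y[0]])
def proj(p,pos,q):
    m=camera_model("wrist");T=np.eye(4);T[:3,:3]=R.from_quat(np.r_[q[1:],q[0]]).as_matrix();T[:3,3]=pos
    k=np.linalg.inv(T@m["T_tool_cam"])@np.r_[p,1];a,b,e=k[0],-k[1],-k[2]
    t=np.arctan2(np.hypot(a,b),e)/np.hypot(a,b);return m["cx"]+m["fx"]*a*t,m["cy"]+m["fy"]*b*t
def travel(im,pos,q):
    g=cv2.cvtColor(im,cv2.COLOR_BGR2GRAY);out=[]
    for gx in (8,12,15):
        ys=np.arange(40,-40,-.5)
        v=[g[int(round(b)),int(round(a))] for a,b in (proj(np.r_[c+gx*x+t*y,96],pos,q) for t in ys)]
        i=np.argmax(np.array(v)<60);out.append(ys[i]-6+40)
    return out
if __name__=="__main__":
    s=sense();q=s["ee_rot"]
    print("w3",travel(cv2.imread("pics/w3.png"),[480.6,59.1,81.3],q),"w5",travel(cv2.imread("pics/w5.png"),[470.4,56.8,81.3],q),"w6",travel(cv2.imread("pics/w6.png"),[468.3,56.4,81.3],q),"w7",travel(cv2.imread("pics/w7.png"),[466.3,56,81.3],q),"w8",travel(cv2.imread("pics/w8.png"),[464.4,55.6,81.3],q))
    d=s["eef_pos"][:2]-c;im=capture("wrist");cv2.imwrite("pics/now.png",im)
    print("now",travel(im,s["eef_pos"],q),"tcp y",(d@y).round(1),"F",(s["force"][:2]@y).round(1),s["time_s"])
E
python3 meas.py
```

```text
w3 [np.float64(15.5), np.float64(15.0), np.float64(15.5)] w5 [np.float64(17.5), np.float64(17.5), np.float64(18.0)] w6 [np.float64(20.0), np.float64(19.5), np.float64(20.0)] w7 [np.float64(22.0), np.float64(22.0), np.float64(22.0)] w8 [np.float64(24.0), np.float64(24.0), np.float64(24.0)]
now [np.float64(31.5), np.float64(31.0), np.float64(31.5)] tcp y -33.7 F -0.4 9.5
```

Lever measured at 32 mm, the second notch. The next snap is expected near TCP gate y ≈ -19.5.

```bash
python3 -m crank '[[[0,-0.06,0,0,0,0,0],[0,-0.06,0,0,0,0,0],[0,-0.06,0,0,0,0,0],[0,-0.06,0,0,0,0,0],[0,-0.06,0,0,0,0,0],[0,0,0,0,0,0,0],[0,0,0,0,0,0,0],[0,0,0,0,0,0,0]]]'; python3 meas.py|tail -1
python3 -m crank '[[[0,-0.04,0,0,0,0,0],[0,-0.04,0,0,0,0,0],[0,-0.04,0,0,0,0,0],[0,-0.04,0,0,0,0,0],[0,0,0,0,0,0,0],[0,0,0,0,0,0,0],[0,0,0,0,0,0,0],[0,0,0,0,0,0,0]]]'; python3 meas.py|tail -1
```

```text
time_s: 10.35
eef_pos: [455.4, 53.5, 81.4]
ee_rot: [0.0, 0.627, 0.779, 0.0]
force: [3.4, 1.6, -1.0]
grip_width: -0.003
grip_force: 2.0
now [np.float64(32.5), np.float64(33.0), np.float64(33.0)] tcp y -26.5 F -3.7 10.35
time_s: 11.2
eef_pos: [451.0, 52.7, 81.2]
ee_rot: [-0.0, 0.627, 0.779, -0.0]
force: [-0.2, -0.0, 0.1]
grip_width: -0.001
grip_force: 0.0
now [np.float64(37.5), np.float64(38.0), np.float64(37.5)] tcp y -22.0 F 0.2 11.2
```

```bash
python3 -m crank '[[[0,-0.04,0,0,0,0,0],[0,-0.04,0,0,0,0,0],[0,0,0,0,0,0,0],[0,0,0,0,0,0,0],[0,0,0,0,0,0,0],[0,0,0,0,0,0,0],[0,0,0,0,0,0,0],[0,0,0,0,0,0,0]]]'; python3 meas.py|tail -1
python3 -m crank '[[[0,-0.04,0,0,0,0,0],[0,-0.02,0,0,0,0,0],[0,0,0,0,0,0,0],[0,0,0,0,0,0,0],[0,0,0,0,0,0,0],[0,0,0,0,0,0,0],[0,0,0,0,0,0,0],[0,0,0,0,0,0,0]]]'; python3 meas.py|tail -1
```

```text
time_s: 12.05
eef_pos: [449.2, 52.3, 81.3]
ee_rot: [-0.0, 0.627, 0.779, -0.0]
force: [0.8, 0.3, -0.2]
grip_width: -0.0
grip_force: 0.0
now [np.float64(39.5), np.float64(39.5), np.float64(39.5)] tcp y -20.2 F -0.9 12.05
time_s: 12.9
eef_pos: [447.8, 51.9, 81.3]
ee_rot: [-0.0, 0.627, 0.779, -0.0]
force: [-0.4, -0.2, 0.2]
grip_width: 0.0
grip_force: 0.0
now [np.float64(41.0), np.float64(41.0), np.float64(41.0)] tcp y -18.7 F 0.5 12.9
```

```bash
python3 -m crank '[[[0,-0.04,0,0,0,0,0],[0,0,0,0,0,0,0],[0,0,0,0,0,0,0],[0,0,0,0,0,0,0],[0,0,0,0,0,0,0],[0,0,0,0,0,0,0],[0,0,0,0,0,0,0],[0,0,0,0,0,0,0]]]'; python3 meas.py|tail -1
```

```text
time_s: 13.75
eef_pos: [446.8, 51.7, 81.3]
ee_rot: [-0.0, 0.627, 0.779, -0.0]
force: [-0.1, 0.4, 0.0]
grip_width: 0.002
grip_force: 0.0
now [np.float64(47.5), np.float64(47.0), np.float64(47.5)] tcp y -17.7 F 0.0 13.75
```

The lever has snapped to 48 mm. I'll back off the same way and rise.

```bash
python3 -m crank '[[[0,0.2,0,0,0,0,0],[0,0.4,0,0,0,0,0],[0,0.4,0,0,0,0,0],[0,0.2,-0.3,0,0,0,0],[0,0,-0.5,0,0,0,0],[0,0,-0.5,0,0,0,0],[0,0,-0.3,0,0,0,0],[0,0,0,0,0,0,0]]]'; python3 meas.py|tail -1
python3 - <<'E'
from h import *
a=capture("scene")
cv2.imwrite("pics/end.png",np.hstack([cv2.resize(a[:250,130:380],(400,400),interpolation=2),cv2.resize(cv2.imread("pics/now.png"),(400,300))[:,:].copy().repeat(1,0) if 0 else cv2.resize(cv2.imread("pics/now.png"),(400,400))]))
E
```

```text
time_s: 14.6
eef_pos: [476.8, 58.1, 122.3]
ee_rot: [0.001, 0.627, 0.779, 0.001]
force: [0.7, -0.2, -0.5]
grip_width: -0.002
grip_force: 0.0
now [np.float64(47.0), np.float64(47.5), np.float64(66.0)] tcp y -48.4 F -0.6 14.6
```

View pics/end.png

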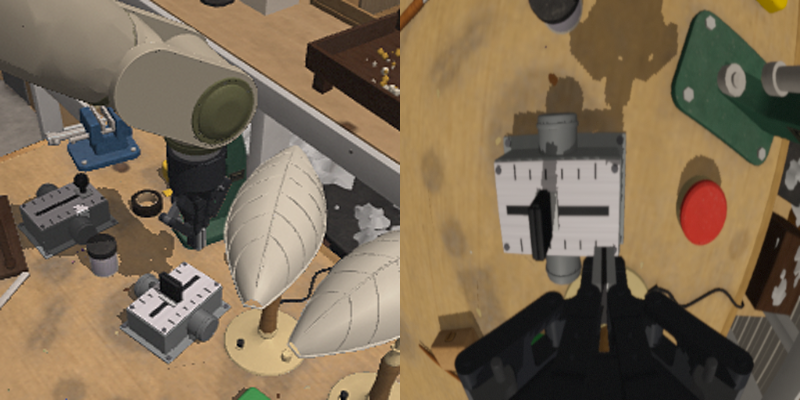

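The paddle, at (540,220) in the wrist view, stands just left of the slot's middle in the third notch after shut. The fingers are clear and the loose things that show in these views are undisturbed.

```bash
python3 -c "
from rig import *
print(finish_job())"
```

```text
the job is handed in; nothing more can be done
None
```

I pushed the paddle lever with the closed fingertips into the third notch after shut (about 47–48 mm of travel by the wrist camera), backed clear without touching the ball lever, and handed the job in after about 15 s; the rig gave no verdict.

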